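# Raise the soldering hood's window to the green marker

## Task

With closed fingers, reach beneath the orange lip of the soldering hood's sliding window and gently push the window up until its red pointer is level with the green marker on the right-hand upright (as seen from the robot), then back away and leave the window standing there. Push only: do not pinch the lip, and leave the green marker and the things standing on the bench where they are.

Things in the scene. Friction and masses are not known exactly. Their poses are not given: they have to be found in the camera images.
- hood: Clear-sided bench hood, fixed, 410 mm wide, 360 tall, 310 deep. Origin on the bench, mid-width, below the shut lip's front edge; x runs level into the hood, y left, z up. Its front leans back 35 deg: the window slides along (0.574, 0, 0.819). Open below the lip but for a 36 mm sill. Uprights beside the window, 32 mm wide, are centred 190 mm left and right of the middle.
- sash (a joint): Travel of the window up its slope, m: 0 is shut (it starts there), 0.18 is the upper stop. A counterweight on the left side balances it: it stays where it is left; moving it takes about 2 to 4 N along the slope, and the moving mass with the counterweight is about 1.3 kg.
- marker (a joint): Where the green marker is set, in the same measure: the red pointer is level with the marker's middle when joint sash equals this value (0.09 to 0.16 m). The clip grips its upright but can be knocked along it.
- lip: Orange ledge along the window's lower edge, 300 mm wide, 10 mm thick, standing 42 mm out square to the window. Its underside is where to push. Its origin is the middle of the underside's rear edge, at the window. Own axes: z up the slope (the way the window slides), -x out from the window (up and towards the robot), y to the left.
- lip_edge (a point): Middle of the lower front edge of the orange lip, moving with the window. With the window shut it is 109 mm above the bench. Axes as body lip.
- lip_cap: Smooth grey sloping cover on top of the lip, running from near its front edge back to the glass, 58 mm long, so that the lip gives no hold for a pinch. Origin at the window's lower edge, axes as body lip.
- pointer (a point): Outer end of the red pointer bar (6 mm high) at the window's right-hand edge, moving with the window. Axes as body lip.
- mark (a point): Middle of the front of the green marker clip on the right-hand upright, 16 mm high along the slope and 30 mm wide, 24 mm to the right of the pointer's end. Axes as body lip.
- spool_mid (a point): Middle of a metal solder spool, 56 mm in diameter, 50 mm tall, standing in front of the hood to one side. Leave alone.
- jar_mid (a point): Middle of a small jar with a blue cap, 54 mm in diameter, 60 mm tall, standing in front of the hood to the other side. Leave alone.
- screwdriver: Yellow-handled screwdriver, 150 mm long, lying on the bench in front of the hood, to the right. Leave alone.

How it is judged (in metres and radians):
On the way:
1. the fingers push the lip and the window is on its way up (value of joint sash above 0.05 m and contact force between the fingers and lip above 0.5 N), for 0.1 s.
At the end, for the whole second after the job is handed in: The window is at rest with its red pointer within 8 mm of the middle of the green marker, measured along the slope; the marker has moved less than 6 mm, and the spool, jar and screwdriver less than 25 mm from where they stood (z of pointer in the frame of mark between -0.008 and 0.008 m and velocity of joint sash between -0.01 and 0.01 m/s and distance of mark from where it was at the start of the episode below 0.006 m and distance of each of spool_mid, jar_mid, screwdriver from where it was at the start of the episode below 0.025 m); the robot touches nothing.
It fails at once if the lip is pinched (its underside and its sloping cover pressed by the fingers at once) (contact force between the fingers and lip above 3 N and contact force between the fingers and lip_cap above 3 N).
It fails at once if the lip is pushed roughly, with more than 40 N (contact force between the fingers and lip above 40 N).
It fails at once if the green marker is moved by 6 mm or more (distance of mark from where it was at the start of the episode above 0.006 m).
It fails at once if the spool, jar or screwdriver is lifted or moved by 25 mm or more (distance of any of spool_mid, jar_mid, screwdriver from where it was at the start of the episode above 0.025 m).
It also fails if it takes over 38 s, if anything falls off the work surface, if the arm or the gripper's body presses on something with over 40 N, if the wrist force passes 120 N, or if a joint passes its speed limit or range.

## Robot

A 6-joint arm with a two-finger parallel gripper is mounted at the origin on the work surface. World frame = base frame: x ahead of the robot, y to its left, z up, the work surface at z = 0. Lengths are in mm, angles in rad, forces in N, time in s.
With the tool pointing down it reaches from about 350 to 975 mm from the base axis. Payload 7.1 kg.
Tool frame: the origin (TCP) lies at the very end of the fingers, on their centre line; the grasp point (between the pads) lies 19 mm behind it (ctrl.tcp_to_grasp is the distance from the TCP to the grasp point, in mm); z points along the fingers, x is the direction in which the jaws open and shut, and the axes are right-handed (so a half turn about z gives the same grasp; the last joint's range is limited). The gripper opens to 88 mm and grips with 3 to 60 N. Pads are 20 mm wide; open, the fingers measure 115 mm over their backs; the gripper's body (75 mm by 178 mm) begins 61 mm behind the grasp point.
Start: joints at [-1.121, 0.423, 1.63, -0, 1.089, -0.019], TCP at [282.399, -557.544, 222.675] pointing down, gripper open.
Joint ranges: [-3, 3], [-0.9, 2.11], [0.09, 2.58], [-1.31, 4.45], [0.11, 2.69], [-2.54, 2.54]. Speed limits (rad/s): [2.39, 2.39, 3.01, 3.14, 3.14, 3.14].

## Interface

Orientations are given as a rotation vector (axis times angle).
In Python, from workcell import get_obs, viewer, ctrl, masks_of gives the robot as it stands. The module is installed in compiled form; this text tells all that it offers.
- The arm moves only by the shell command python3 -m inch 'ROWS'. ROWS is JSON, a list of rows, each an object of numbers: "tx", "ty", "tz": the shift along the tool's x, y, z in cm; "ax", "ay", "az": the turn, a rotation vector about the tool's x, y, z in degrees; "jaw": the opening, from 0 (shut) to 1 (fully open). In form: [{"tx": .., "ty": .., "tz": .., "ax": .., "ay": .., "az": .., "jaw": ..}, ...]. A call has 1 to 12 rows; each row shifts and turns the commanded pose from where the row before left it, along the tool's axes as they then stand; what a row does not reach is not made up. A row lasts 1/8 s, in which the tool goes at most 62.5 mm and 10.7 degrees, less where a joint would pass 70% of its speed; a pose out of reach is approached as far as the arm can. A call is refused whole if a number of a shift passes 6.25 or a number of a turn 10.7, either way. A call with a gripper value outside its range is refused whole. The fingers move at their own pace and stop on an object; the grip force is fixed at half the most. Time passes only in rows, so rows that do not move let the fingers close. It gives the time, the measured TCP pose, the force and the opening at its end, in the units of the state.
- get_obs(): the state, without advancing time (a new reading comes with each control period).
- viewer.get_image(name): name is "side" or "top" or "wrist"; returns (picture, depth): 384x512x3 uint8, red, green, blue; 384x512 float32, mm along the optical axis (not along the pixel's ray), 0 where there is no reading.
- viewer.get_calibration(name): a dict with "fx", "fy", "cx", "cy" (pixels), "rvec" (rotation vector, rad) and "tvec" (3), from world to camera coordinates, as OpenCV has them. Camera axes: x right, y down, z forward; pixel columns grow to the right and rows downward; lengths in mm; the calibration is good to about 2 mm. A picture is of the moment at which its call begins: read the wrist's pose just before it. get_calibration takes no time and is no camera call; for the wrist camera it gives the pose at the moment of the call.
- ctrl.close_job(): hands the job in, once; it reports no verdict.
Trained networks look in the newest picture that a camera, given by its name, has taken for a name from the list of things; names that differ only in an ending like _2 or _b are one class to them, and where a whole thing is asked for, a point or a joint stands for the part that bears it (a point fixed in the world has none). Each returns a list of dicts, best first, with "score" (0 to 1); they miss things now and then, are a little off and sometimes report something else, mostly with a low value. They report only what shows in the picture. A call takes as long as a camera call.
- masks_of(camera, thing): "pixels" (384x512 bool, what is visible of it) and "location" ([column, row] in pixels, amid what is visible of it).
The state is a dict: "t": time; "qpos": joint angles; "qvel": joint speeds; "joint_torque": joint torques, N m; "ee_pos": TCP position; "orientation": TCP orientation; "ft_force": force on the tool from outside, world axes, zero at the start; "moment": the same for the moment, N m; "width": finger opening in mm.
Only numpy, scipy, OpenCV 4.12 (cv2) and the standard library are available. Lean on these libraries where they do the work, as an engineer would, in place of code of your own. Each camera call takes 0.05 s, during which the arm holds its last target. There are 200 camera calls.

## Working session

There is one attempt and no reset: what is moved stays moved. The work goes in short steps, Python scripts to look and compute and a shell command to move; the robot and the scene stay as the last step left them, time stands still between calls to the robot, and variables do not carry over. Pictures are saved under pics/ and viewed, about 8 in all and at most 12, crops included, and the job is handed in when it is done.

```bash
mkdir -p pics; cat > h.py <<'E'
import numpy as np, cv2
from scipy.spatial.transform import Rotation as R
from workcell import get_obs, viewer, ctrl, masks_of
def grab(n):
    c=viewer.get_calibration(n); im,d=viewer.get_image(n); return im,d,c
def pts(d,c,m):
    v,u=np.nonzero(m&(d>0)); z=d[v,u]
    P=np.c_[(u-c['cx'])/c['fx']*z,(v-c['cy'])/c['fy']*z,z]
    return (P-np.ravel(c['tvec']))@R.from_rotvec(np.ravel(c['rvec'])).as_matrix()
E
python3 - <<'E'
from h import *
o=get_obs(); print(o)
ims=[]
for n in ['side','top']:
    im,d,c=grab(n); ims.append(im)
    print(n,'cam at',-R.from_rotvec(np.ravel(c['rvec'])).as_matrix().T@np.ravel(c['tvec']))
    for t in ['lip','lip_cap','pointer','mark','spool_mid','jar_mid','screwdriver','hood']:
        for r in masks_of(n,t)[:2]:
            P=pts(d,c,r['pixels'])
            if len(P): print(t,round(r['score'],2),np.round(r['location']),len(P),np.median(P,0).round(),np.percentile(P,2,axis=0).round(),np.percentile(P,98,axis=0).round())
cv2.imwrite('pics/a.png',cv2.resize(np.vstack(ims)[:,:,::-1],(400*1,600)))
cv2.imwrite('pics/side.png',ims[0][:,:,::-1]);cv2.imwrite('pics/top.png',ims[1][:,:,::-1])
E
```

```text
{'t': 0.0, 'qpos': array([-1.12102974e+00,  4.23810368e-01,  1.63065551e+00, -3.22803136e-05,
        1.08856963e+00, -1.89967995e-02]), 'qvel': array([ 1.93690203e-03, -2.49248810e-05,  4.91166795e-04, -8.81689376e-04,
        1.68493161e-03, -1.50269981e-03]), 'joint_torque': array([-3.85302686e-03, -5.44638813e+01, -2.73670381e+01,  6.40251464e-02,
        2.27707950e-02, -1.59348792e-04]), 'ee_pos': array([ 282.15239388, -557.09676806,  221.93425747]), 'orientation': array([-2.67598322e+00,  1.64437648e+00,  1.93187273e-03]), 'ft_force': array([0.22499517, 0.11937298, 0.64069262]), 'moment': array([0.03132502, 0.04673832, 0.01625568]), 'width': 87.8416600386857}
side cam at [ 512.72812822 -657.02576427  600.89147483]
lip 0.86 [271. 189.] 478 [582. -53. 114.] [ 574. -130.   94.] [607. 152. 117.]
lip_cap 0.8 [288. 175.] 2394 [613. -14. 124.] [ 584. -129.  114.] [641. 161. 133.]
pointer 0.87 [306. 165.] 7188 [647. -31. 138.] [ 579. -149.   97.] [699. 167. 209.]
pointer 0.53 [289. 173.] 2339 [613. -13. 124.] [ 585. -127.  114.] [640. 160. 133.]
spool_mid 0.93 [222. 256.] 930 [ 475. -
[... 418 characters left out ...]
 [592. 161. 119.]
lip_cap 0.67 [232. 152.] 3668 [616.  18. 125.] [ 588. -125.  115.] [644. 162. 134.]
pointer 0.59 [229. 132.] 11011 [654.  16. 143.] [ 582. -145.  108.] [704. 176. 210.]
pointer 0.55 [224. 172.] 643 [584.  25. 115.] [ 576. -122.    5.] [600. 163. 119.]
mark 0.47 [328. 105.] 147 [ 693. -185.  228.] [ 686. -198.  222.] [ 706. -169.  234.]
spool_mid 0.72 [303. 220.] 505 [ 476. -146.   50.] [ 451. -172.    2.] [ 503. -120.   54.]
jar_mid 0.61 [149. 221.] 501 [479. 193.  59.] [456. 174.   7.] [503. 221.  63.]
screwdriver 0.72 [350. 234.] 317 [ 456. -259.   24.] [ 423. -279.   16.] [ 493. -241.   29.]
hood 0.8 [226.  80.] 40299 [731.  19. 233.] [ 569. -183.    6.] [823. 240. 366.]
```

View pics/top.png

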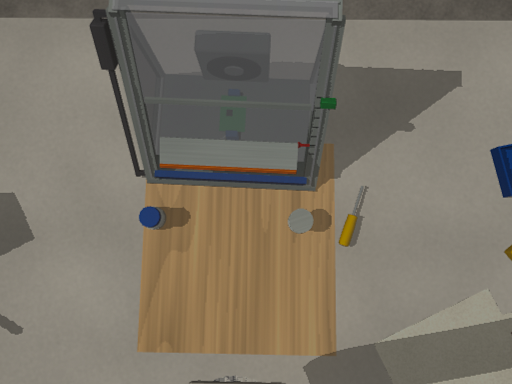

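View pics/side.png

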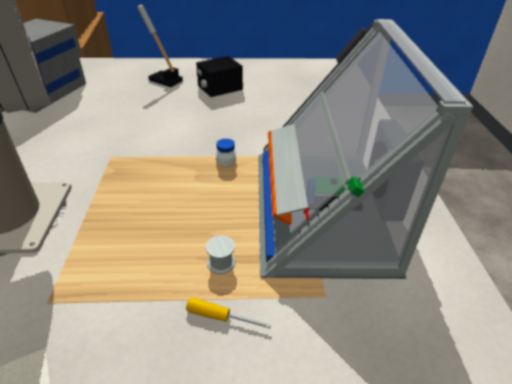

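```bash
python3 - <<'E'
from h import *
for n in ['side','top']:
    im,d,c=grab(n); hsv=cv2.cvtColor(im,cv2.COLOR_RGB2HSV); h,s,v=cv2.split(hsv)
    for k,m in dict(red=((h<5)|(h>174))&(s>130)&(v>80),green=(h>40)&(h<85)&(s>100)&(v>60),orange=(h>=6)&(h<20)&(s>150)&(v>100)).items():
        nn,l,st,ce=cv2.connectedComponentsWithStats(m.astype(np.uint8))
        for i in range(1,nn):
            if st[i,4]>15:
                P=pts(d,c,l==i)
                if len(P)>5: print(n,k,st[i],P.mean(0).round(1),np.percentile(P,2,axis=0).round(1),np.percentile(P,98,axis=0).round(1))
E
```

```text
side red [304 208   5  12  36] [ 632.8 -142.9  127.3] [ 630.1 -156.   122. ] [ 636.  -130.7  131.3]
side green [347 176  18  21 238] [ 693.  -188.   224.4] [ 683.9 -198.1  214.2] [ 705.  -170.2  231.1]
side green [337 188   8   6  22] [730.5 -13.9  72.9] [700.4 -96.3  64.9] [741.9   2.2 141.7]
side orange [ 79  14  23  34 256] [-290.9 1580.   -84.5] [-324.6 1329.   -89.8] [-252.5 1862.7  -80.3]
side orange [268 132  24  93 363] [585.4 -41.9 110.3] [ 574.7 -130.2   92.8] [607.2 142.4 117.1]
top red [298 142  12   5  33] [ 635.7 -144.5  128.8] [ 632.8 -156.6  124.1] [ 640.6 -132.8  133.6]
top green [320  98  16  11 164] [ 695.  -182.3  227.3] [ 686.5 -195.9  217.5] [ 706.2 -169.   233.9]
top orange [160 164 136  10 542] [583.8  19.5 115.1] [ 576.1 -123.1  110.1] [591.8 161.5 119.3]
```

The top and side views show the lip across the front (top picture: columns 160–296, row 168). The red pointer is at about (304,145), the green marker at (328,103), and the spool and jar stand to either side. I'll close the fingers, move to mid-front and learn the arm geometry.

```bash
python3 -m inch '[{"tx":-3.7,"ty":-3.3,"tz":-0.7,"jaw":0},{"tx":-3.7,"ty":-3.3,"tz":-0.7,"jaw":0},{"tx":-3.7,"ty":-3.3,"tz":-0.7,"jaw":0},{"tx":-3.7,"ty":-3.3,"tz":-0.7,"jaw":0},{"tx":-3.7,"ty":-3.3,"tz":-0.7,"jaw":0},{"tx":-3.7,"ty":-3.3,"tz":-0.7,"jaw":0},{"tx":-3.7,"ty":-3.3,"tz":-0.7,"jaw":0},{"tx":-3.7,"ty":-3.3,"tz":-0.7,"jaw":0},{"tx":-3.7,"ty":-3.3,"tz":-0.7,"jaw":0},{"tx":-3.7,"ty":-3.3,"tz":-0.7,"jaw":0},{"tx":-3.7,"ty":-3.3,"tz":-0.7,"jaw":0},{"tx":-3.7,"ty":-3.3,"tz":-0.7,"jaw":0}]'
python3 -c "
from h import *
o=get_obs();print(o['qpos'].round(3),o['ee_pos'],R.from_rotvec(o['orientation']).as_matrix().round(3))
np.savez('o1',q=o['qpos'],p=o['ee_pos'])"
python3 -m inch '[{"az":9,"tz":-1,"jaw":0},{"az":9,"tz":-1,"jaw":0},{"az":9,"tz":-1,"jaw":0},{"ax":5,"jaw":0},{"ax":5,"jaw":0},{"ax":5,"jaw":0},{"jaw":0}]'
python3 - <<'E'
from h import *
o=get_obs();print(o['qpos'].round(3),o['ee_pos'],R.from_rotvec(o['orientation']).as_matrix().round(3),o['ft_force'])
im,d,c=grab('top'); h,s,v=cv2.split(cv2.cvtColor(im,cv2.COLOR_RGB2HSV))
m=(h>=6)&(h<20)&(s>150)&(v>100); m[:160]=0;m[180:]=0;m[:,:155]=0;m[:,300:]=0
P=pts(d,c,m);print(len(P),np.polyfit(P[:,1],P[:,0],1))
for y in (-100,0,20,140):
  q=P[abs(P[:,1]-y)<15]; print(y,len(q),q.min(0) if len(q) else '',q.max(0) if len(q) else '')
E
```

```text
[-1.121  0.423  1.63   0.     1.089 -0.019] [ 282.38870112 -557.52829736  222.66898971] [[ 0.452 -0.892 -0.   ]
 [-0.892 -0.452  0.   ]
 [-0.    -0.    -1.   ]]
[-1.121  0.423  1.63   0.     1.089 -0.019] [ 282.38870112 -557.52829736  222.66898971] [[ 0.452 -0.892 -0.   ]
 [-0.892 -0.452  0.   ]
 [-0.    -0.    -1.   ]] [-0.38818075  0.06266453  0.27410988]
540 [3.69332793e-02 5.83111694e+02]
-100 57 [ 575.54634945 -114.87604325  110.31998121] [584.21495265 -86.37651029 120.76460068]
0 54 [578.80112124 -14.54095015 107.82654356] [587.44502941  14.22821086 118.4232558 ]
20 55 [580.23268218   5.02473581 109.02731346] [587.02161927  33.952811   120.41884521]
140 57 [584.10237544 125.74236633 110.58301794] [592.68764854 154.5396688  119.22049607]$[0]: bad value
$[0]: bad value
```

The rows were refused, so every key is probably required.

```bash
python3 -m inch '[{"tx":-3.7,"ty":-3.3,"tz":-0.7,"ax":0,"ay":0,"az":0,"jaw":0},{"tx":-3.7,"ty":-3.3,"tz":-0.7,"ax":0,"ay":0,"az":0,"jaw":0}]'; python3 -m inch --help | head -20
```

```text
t: 1.3
ee_pos: [307.8, -460.8, 236.6]
orientation: [-2.675, 1.646, 0.0]
ft_force: [0.4, -0.4, -0.3]
width: 71.4invalid input: not JSON, or not a number
```

```bash
python3 -m inch '[{"tx":-3.7,"ty":-3.3,"tz":-0.7,"ax":0,"ay":0,"az":0,"jaw":0},{"tx":-3.7,"ty":-3.3,"tz":-0.7,"ax":0,"ay":0,"az":0,"jaw":0},{"tx":-3.7,"ty":-3.3,"tz":-0.7,"ax":0,"ay":0,"az":0,"jaw":0},{"tx":-3.7,"ty":-3.3,"tz":-0.7,"ax":0,"ay":0,"az":0,"jaw":0},{"tx":-3.7,"ty":-3.3,"tz":-0.7,"ax":0,"ay":0,"az":0,"jaw":0},{"tx":-3.7,"ty":-3.3,"tz":-0.7,"ax":0,"ay":0,"az":0,"jaw":0},{"tx":-3.7,"ty":-3.3,"tz":-0.7,"ax":0,"ay":0,"az":0,"jaw":0},{"tx":-3.7,"ty":-3.3,"tz":-0.7,"ax":0,"ay":0,"az":0,"jaw":0},{"tx":-3.7,"ty":-3.3,"tz":-0.7,"ax":0,"ay":0,"az":0,"jaw":0},{"tx":-3.7,"ty":-3.3,"tz":-0.7,"ax":0,"ay":0,"az":0,"jaw":0}]'
python3 -c "
from h import *
o=get_obs();print(o['qpos'].round(3),o['ee_pos'],R.from_rotvec(o['orientation']).as_matrix().round(3))
np.savez('o1',q=o['qpos'],p=o['ee_pos'],r=o['orientation'])"
python3 -m inch '[{"tx":0,"ty":0,"tz":-1,"ax":0,"ay":0,"az":9,"jaw":0},{"tx":0,"ty":0,"tz":-1,"ax":0,"ay":0,"az":9,"jaw":0},{"tx":0,"ty":0,"tz":-1,"ax":0,"ay":0,"az":9,"jaw":0},{"tx":0,"ty":0,"tz":0,"ax":5,"ay":0,"az":0,"jaw":0},{"tx":0,"ty":0,"tz":0,"ax":5,"ay":0,"az":0,"jaw":0},{"tx":0,"ty":0,"tz":0,"ax":0,"ay":5,"az":0,"jaw":0},{"tx":0,"ty":0,"tz":0,"ax":0,"ay":5,"az":0,"jaw":0},{"tx":0,"ty":0,"tz":0,"ax":0,"ay":0,"az":0,"jaw":0}]'
python3 -c "
from h import *
o=get_obs();print(o['qpos'].round(3),o['ee_pos'],R.from_rotvec(o['orientation']).as_matrix().round(3))
np.savez('o2',q=o['qpos'],p=o['ee_pos'],r=o['orientation'])"
```

```text
t: 2.55
ee_pos: [435.3, 19.1, 307.2]
orientation: [-2.676, 1.644, -0.001]
ft_force: [-0.1, 0.2, 0.7]
width: 0.7
[ 0.017  0.031  1.935 -0.     1.174  1.119] [435.30589805  19.13224161 307.216378  ] [[ 0.452 -0.892  0.001]
 [-0.892 -0.452 -0.   ]
 [ 0.    -0.001 -1.   ]]
t: 3.55
ee_pos: [435.0, 18.5, 336.7]
orientation: [-2.188, 2.221, -0.385]
ft_force: [-0.1, 0.2, -0.2]
width: 0.4
[ 0.156 -0.074  1.99  -0.225  1.091  1.832] [434.98908545  18.49185717 336.65549665] [[-0.03  -0.985  0.171]
 [-0.985 -0.    -0.173]
 [ 0.17  -0.173 -0.97 ]]
```

```bash
cat >> h.py <<'E'
from scipy.optimize import least_squares
Y=lambda a:R.from_euler('y',a); Z=lambda a:R.from_euler('z',a)
def fk(q,p):
    h,L1,L2,Lt=p[:4]
    r=Z(q[0])*Y(q[1]+q[2])
    T=r*Z(q[3])*Y(q[4])*Z(q[5]+np.pi)
    w=Z(q[0]).apply([L1*np.sin(q[1]),0,h+L1*np.cos(q[1])])+r.apply([0,0,L2])
    return w+T.apply([0,0,Lt]),T
E
python3 - <<'E'
from h import *
D=[(np.array([-1.12103,.42381,1.63066,0,1.08857,-.019]),np.array([282.399,-557.544,222.675]),None)]
for f in ('o1','o2'):
    z=np.load(f+'.npz');D.append((z['q'],z['p'],z['r']))
for q,p,r in D[1:]: print((fk(q,[0]*4)[1].inv()*R.from_rotvec(r)).magnitude())
f=lambda x:np.ravel([fk(q,x)[0]-p for q,p,r in D])
s=least_squares(f,[300,480,480,300]);print(s.x,f(s.x).round(1))
P=s.x;np.save('P',P)
# IK for candidate poses: tool y along slope s; hood yaw
yaw=-np.arctan(.0369)
Zh=Z(yaw)
z35=Zh.apply([.819,0,-.574]);sl=Zh.apply([.574,0,.819])
lo=np.array([-3,-.9,.09,-1.31,.11,-2.54]);hi=np.array([3,2.11,2.58,4.45,2.69,2.54])
for el in (35,50,65):
  zt=Zh.apply([np.cos(np.radians(el)),0,-np.sin(np.radians(el))])
  for sg in (1,-1):
    y=Zh.apply([0,1,0])*sg;  # tool x = +-hood y
    T=R.from_matrix(np.c_[y,np.cross(zt,y),zt])
    for pos in ([600,19,80],[680,19,200]):
      best=None
      for q0 in ([0,.3,2,0,.5,1.5],[0,.3,2,3.1,.5,1.5],[0,.3,2,3.1,.5,-1.5],[0,.3,2,0,.5,-1.5],[0,.3,2,1.5,.5,0]):
        g=lambda q:np.r_[(fk(q,P)[0]-pos)/100,(T.inv()*fk(q,P)[1]).as_rotvec()]
        k=least_squares(g,q0,bounds=(lo,hi))
        if best is None or k.cost<best.cost-1e-9: best=k
      print(el,sg,pos,round(best.cost,5),best.x.round(2))
E
```

```text
5.408909772155486e-16
6.412960089705502e-16
[214.04611766 532.36234821 458.20777882 262.36575207] [-11.   -4.6   1.2   4.4 -11.8   0.   -2.9  -3.1  -1.2]
35 1 [600, 19, 80] 0.0 [0.07 0.53 2.35 3.28 0.7  1.53]
35 1 [680, 19, 200] 0.0 [0.06 0.36 2.13 3.4  0.31 1.38]
35 -1 [600, 19, 80] 0.0 [ 0.07  0.53  2.35  3.28  0.7  -1.61]
35 -1 [680, 19, 200] 0.0 [ 0.06  0.36  2.13  3.4   0.31 -1.76]
50 1 [600, 19, 80] 0.0 [0.06 0.45 2.24 3.39 0.25 1.4 ]
50 1 [680, 19, 200] 0.0 [ 0.05  0.34  1.98 -0.44  0.13 -1.07]
50 -1 [600, 19, 80] 0.0 [ 0.06  0.45  2.24  3.39  0.25 -1.74]
50 -1 [680, 19, 200] 0.0 [ 0.05  0.34  1.98 -0.44  0.13  2.07]
65 1 [600, 19, 80] 0.0 [ 0.05  0.44  2.09 -0.21  0.17 -1.29]
65 1 [680, 19, 200] 0.0 [ 0.04  0.38  1.82 -0.07  0.51 -1.44]
65 -1 [600, 19, 80] 0.0 [ 0.05  0.44  2.09 -0.21  0.17  1.85]
65 -1 [680, 19, 200] 0.0 [ 0.04  0.38  1.82 -0.07  0.51  1.7 ]
```

```bash
cat > plan.py <<'E'
from h import *
def fk2(q,p):
    a,b,e=p[4:7]; pos,T=fk(q,p)
    r=Z(q[0])*Y(q[1]+q[2])
    return pos+Z(q[0]).apply([a,b,0])+r.apply([e,0,0]),T
lo=np.array([-3,-.9,.09,-1.31,.11,-2.54]);hi=np.array([3,2.11,2.58,4.45,2.69,2.54])
def ik(pos,T,q0,P):
    g=lambda q:np.r_[(fk2(q,P)[0]-pos)/100,(T.inv()*fk2(q,P)[1]).as_rotvec()]
    k=least_squares(g,np.clip(q0,lo+1e-3,hi-1e-3),bounds=(lo,hi)); return k.x,k.cost
Zh=Z(-np.arctan(.0369))
c,s=np.cos(np.radians(35)),np.sin(np.radians(35))
ZT=Zh.apply([c,0,-s]);SL=Zh.apply([s,0,c]);HY=Zh.apply([0,1,0])
TG=R.from_matrix(np.c_[HY,np.cross(ZT,HY),ZT])
EDGE=np.array([580,19,109.])
E
python3 - <<'E'
from plan import *
D=[(np.array([-1.12103,.42381,1.63066,0,1.08857,-.019]),np.array([282.399,-557.544,222.675]))]
for f in ('o1','o2'):
    z=np.load(f+'.npz');D.append((z['q'],z['p']))
f=lambda x:np.r_[np.ravel([fk2(q,x)[0]-p for q,p in D]),(x-[214,500,458,262,0,0,0])*1e-3]
k=least_squares(f,[214,532,458,262,0,0,0]);P=k.x;np.save('P',P);print(P.round(1),f(P).round(2)[:9])
q=D[2][0]; goal=EDGE+28*ZT-20*SL
for off in (110,80,0):
    print(off,ik(goal-off*ZT,TG,[.07,.5,2.3,3.28,.7,1.5],P))
print(ik(goal+120*SL,TG,[.07,.5,2.3,3.28,.5,1.5],P))
pre=goal-90*ZT;print('pre',pre)
qe,_=ik(pre,TG,[.07,.5,2.3,3.28,.7,1.5],P)
N=24;qq=q;p0,T0=fk2(q,P);pp=p0;Tp=T0
for i in range(1,N+1):
    a=i/N;T=fk2(q+a*(qe-q),P)[1];pos=p0+a*(pre-p0)
    qn,cst=ik(pos,T,qq,P)
    print(i,qn.round(2),round(cst,5),'dq',abs(qn-qq).max().round(2),Tp.inv().apply(pos-pp).round(1)/10,np.degrees((Tp.inv()*T).as_rotvec()).round(1))
    qq,pp,Tp=qn,pos,T
E
```

```text
[309.7 563.5 478.2 310.1   6.2  11.9  77.2] [ 0.    0.03 -0.07  0.07  0.03  0.18 -0.04 -0.05 -0.12]
110 (array([0.07777458, 0.51295816, 2.53762484, 3.26456057, 0.86956139,
       1.5571871 ]), np.float64(1.579708753847049e-30))
80 (array([0.06750015, 0.57327699, 2.48721625, 3.25262352, 0.87930068,
       1.55983819]), np.float64(2.5544099929532103e-19))
0 (array([0.04733964, 0.70869891, 2.34373552, 3.23178783, 0.87111084,
       1.56100543]), np.float64(1.7875750814869826e-28))
(array([0.03311727, 0.4639622 , 2.20546338, 3.26370329, 0.48970737,
       1.50311361]), np.float64(1.265553557323811e-28))
pre [517.7833875   21.295793   128.17869817]
1 [ 0.06 -0.04  1.96 -0.07  1.12  1.72] 0.0 dq 0.16 [-0.17 -0.19  0.9 ] [-4.  -6.7  3.1]
2 [-0.03  0.    1.94  0.07  1.15  1.63] 0.0 dq 0.14 [-0.08 -0.25  0.9 ] [-3.9 -6.6  3.5]
3 [-0.11  0.05  1.92  0.2   1.2   1.57] 0.0 dq 0.13 [ 0.01 -0.31  0.88] [-3.7 -6.4  3.9]
4 [-0.19  0.11  1.9   0.31  1.24  1.52] 0.0 dq 0.11 [ 0.08 -0.37  0.86] [-3.5 -6.3  4.3]
5 [-0.25  0.16  1.9   0.41  1.28  1.5 ] 0.0 dq 0.1 [ 0.15 -0.43  0.82] [-3.3 -6.1  4.7]
6 [-
[... 994 characters left out ...]
59  2.32  1.61  1.21  1.54] 0.0 dq 0.15 [-0.   -0.79  0.49] [ 1.7 -5.7  6.1]
18 [-0.59  0.61  2.38  1.78  1.18  1.52] 0.0 dq 0.17 [-0.04 -0.78  0.52] [ 2.1 -5.8  6. ]
19 [-0.54  0.62  2.43  1.97  1.16  1.51] 0.0 dq 0.19 [-0.06 -0.75  0.55] [ 2.4 -5.9  5.8]
20 [-0.46  0.62  2.48  2.19  1.14  1.5 ] 0.0 dq 0.22 [-0.08 -0.72  0.59] [ 2.6 -6.   5.6]
21 [-0.35  0.62  2.52  2.43  1.12  1.52] 0.0 dq 0.24 [-0.08 -0.68  0.63] [ 2.9 -6.2  5.4]
22 [-0.22  0.61  2.54  2.69  1.07  1.54] 0.0 dq 0.26 [-0.07 -0.64  0.67] [ 3.1 -6.3  5.1]
23 [-0.07  0.58  2.53  2.97  0.99  1.57] 0.0 dq 0.27 [-0.05 -0.6   0.71] [ 3.2 -6.5  4.9]
24 [0.07 0.55 2.5  3.26 0.88 1.56] 0.0 dq 0.29 [-0.02 -0.56  0.75] [ 3.3 -6.6  4.7]
```

```bash
cat > flip.py <<'E'
from plan import *
import sys
P=np.load('P.npy');o=get_obs();q=o['qpos'];N=int(sys.argv[1]);pre=np.array(eval(sys.argv[2]))
qe,cc=ik(pre,TG,[.07,.5,2.3,3.28,.7,1.5],P);print('end',qe.round(2),cc)
qq=q;p0,T0=fk2(q,P);pp=p0;Tp=T0;print('model err',(p0-o['ee_pos']).round(1))
for i in range(1,N+1):
    a=i/N;T=fk2(q+a*(qe-q),P)[1];pos=p0+a*(pre-p0)
    qn,cst=ik(pos,T,qq,P)
    t=Tp.inv().apply(pos-pp)/10;w=np.degrees((Tp.inv()*T).as_rotvec())
    print(i,qn.round(2),'dq',abs(qn-qq).max().round(2),t.round(1),w.round(1))
    qq,pp,Tp=qn,pos,T
E
python3 flip.py 28 [470,20,260]
```

```text
end [ 0.08 -0.    2.53  3.42  0.36  1.38] 4.108647006369331e-28
model err [-0.  -0.1 -0.1]
1 [ 0.06 -0.07  1.98 -0.08  1.08  1.72] dq 0.15 [-0.1 -0.1  0.3] [-1.4 -6.5  2.6]
2 [-0.02 -0.06  1.98  0.06  1.09  1.62] dq 0.14 [-0.  -0.1  0.3] [-1.3 -6.3  2.9]
3 [-0.11 -0.05  1.98  0.2   1.1   1.53] dq 0.13 [ 0.  -0.1  0.3] [-1.1 -6.2  3.2]
4 [-0.19 -0.03  1.98  0.32  1.12  1.45] dq 0.12 [ 0.  -0.1  0.3] [-0.9 -6.   3.5]
5 [-0.26 -0.01  1.99  0.44  1.15  1.39] dq 0.12 [ 0.1 -0.1  0.3] [-0.7 -5.9  3.8]
6 [-0.33  0.02  2.01  0.54  1.17  1.34] dq 0.11 [ 0.1 -0.1  0.3] [-0.5 -5.7  4. ]
7 [-0.39  0.05  2.03  0.64  1.19  1.3 ] dq 0.1 [ 0.1 -0.1  0.3] [-0.3 -5.5  4.3]
8 [-0.44  0.07  2.05  0.74  1.21  1.27] dq 0.09 [ 0.1 -0.1  0.3] [-0.1 -5.3  4.5]
9 [-0.49  0.1   2.08  0.83  1.22  1.25] dq 0.09 [ 0.1 -0.1  0.2] [ 0.2 -5.1  4.7]
10 [-0.53  0.13  2.11  0.92  1.23  1.24] dq 0.09 [ 0.1 -0.1  0.2] [ 0.4 -4.9  4.9]
11 [-0.57  0.15  2.15  1.    1.24  1.23] dq 0.09 [ 0.1 -0.2  0.2] [ 0.7 -4.8  5.1]
12 [-0.6   0.17  2.19  1.09  1.24  1.22] dq 0.08 [ 0.1 -0.2  0.2] [ 0.9 -4.6  5.3]
13 [-0.63  0.19  2.23  
[... 596 characters left out ...]
 dq 0.13 [ 0.1 -0.2  0.2] [ 2.6 -3.3  5.9]
21 [-0.53  0.23  2.58  2.05  1.06  1.36] dq 0.14 [ 0.1 -0.2  0.2] [ 2.8 -3.2  5.9]
22 [-0.47  0.18  2.58  2.12  0.97  1.47] dq 0.12 [ 0.1 -0.2  0.2] [ 2.9 -3.1  5.9]
23 [-0.39  0.12  2.58  2.22  0.84  1.59] dq 0.13 [ 0.1 -0.2  0.2] [ 3.  -2.9  5.9]
24 [-0.29  0.07  2.58  2.38  0.7   1.66] dq 0.16 [ 0.  -0.2  0.2] [ 3.1 -2.9  5.9]
25 [-0.17  0.04  2.58  2.62  0.59  1.64] dq 0.24 [ 0.  -0.2  0.2] [ 3.2 -2.8  6. ]
26 [-0.07  0.04  2.58  2.89  0.53  1.57] dq 0.28 [ 0.  -0.2  0.2] [ 3.2 -2.7  6. ]
27 [0.02 0.02 2.56 3.14 0.46 1.5 ] dq 0.25 [ 0.  -0.2  0.2] [ 3.2 -2.6  6. ]
28 [ 0.08 -0.    2.53  3.42  0.36  1.38] dq 0.28 [ 0.  -0.2  0.3] [ 3.2 -2.5  6. ]
```

```bash
python3 flip.py 28 [560,20,240]
```

```text
end [0.06 0.2  2.38 3.34 0.4  1.44] 3.689792590445527e-22
model err [-0.  -0.1 -0.1]
1 [ 0.07 -0.06  1.98 -0.08  1.09  1.72] dq 0.14 [-0.1 -0.4  0.4] [-1.6 -6.3  2.7]
2 [-0.02 -0.05  1.97  0.05  1.09  1.63] dq 0.14 [-0.1 -0.4  0.4] [-1.4 -6.2  3. ]
3 [-0.1  -0.02  1.96  0.18  1.11  1.55] dq 0.13 [-0.  -0.4  0.4] [-1.3 -6.   3.3]
4 [-0.17  0.    1.96  0.31  1.12  1.48] dq 0.12 [-0.  -0.4  0.4] [-1.1 -5.9  3.6]
5 [-0.24  0.03  1.96  0.42  1.14  1.42] dq 0.11 [ 0.  -0.4  0.4] [-0.9 -5.7  3.8]
6 [-0.3   0.06  1.97  0.52  1.16  1.38] dq 0.11 [ 0.  -0.4  0.4] [-0.7 -5.5  4.1]
7 [-0.35  0.09  1.98  0.62  1.18  1.35] dq 0.1 [ 0.  -0.4  0.4] [-0.5 -5.4  4.3]
8 [-0.4   0.12  2.    0.72  1.2   1.33] dq 0.09 [ 0.  -0.4  0.4] [-0.3 -5.2  4.6]
9 [-0.45  0.15  2.02  0.81  1.21  1.31] dq 0.09 [ 0.  -0.4  0.4] [-0.  -5.   4.8]
10 [-0.48  0.18  2.04  0.9   1.21  1.3 ] dq 0.09 [ 0.  -0.4  0.4] [ 0.2 -4.9  5. ]
11 [-0.51  0.21  2.07  0.99  1.21  1.3 ] dq 0.09 [ 0.  -0.4  0.4] [ 0.4 -4.7  5.1]
12 [-0.54  0.23  2.11  1.08  1.21  1.3 ] dq 0.09 [ 0.  -0.4  0.4] [ 0.7 -4.5  5.3]
13 [-0.56  0.26  2.14  1.17  
[... 583 characters left out ...]
  1.39] dq 0.14 [-0.1 -0.3  0.5] [ 2.4 -3.4  5.9]
21 [-0.43  0.32  2.44  2.1   1.    1.42] dq 0.14 [-0.1 -0.3  0.5] [ 2.6 -3.3  5.9]
22 [-0.36  0.31  2.46  2.25  0.94  1.45] dq 0.15 [-0.1 -0.3  0.5] [ 2.7 -3.3  5.9]
23 [-0.29  0.29  2.47  2.4   0.87  1.49] dq 0.16 [-0.1 -0.2  0.5] [ 2.8 -3.2  5.9]
24 [-0.21  0.27  2.47  2.56  0.79  1.53] dq 0.16 [-0.1 -0.2  0.5] [ 2.9 -3.1  5.9]
25 [-0.13  0.25  2.46  2.73  0.7   1.55] dq 0.17 [-0.1 -0.2  0.5] [ 3.  -3.1  5.9]
26 [-0.06  0.23  2.44  2.91  0.6   1.55] dq 0.18 [-0.  -0.1  0.5] [ 3.1 -3.   5.9]
27 [0.   0.21 2.41 3.1  0.49 1.52] dq 0.2 [-0.  -0.1  0.6] [ 3.1 -2.9  5.9]
28 [0.06 0.2  2.38 3.34 0.4  1.44] dq 0.24 [-0.  -0.1  0.6] [ 3.1 -2.9  5.9]
```

```bash
python3 -m inch '[{"tx":-0.1,"ty":-0.4,"tz":0.4,"ax":-1.6,"ay":-6.3,"az":2.7,"jaw":0},{"tx":-0.1,"ty":-0.4,"tz":0.4,"ax":-1.4,"ay":-6.2,"az":3,"jaw":0},{"tx":0,"ty":-0.4,"tz":0.4,"ax":-1.3,"ay":-6,"az":3.3,"jaw":0},{"tx":0,"ty":-0.4,"tz":0.4,"ax":-1.1,"ay":-5.9,"az":3.6,"jaw":0},{"tx":0,"ty":-0.4,"tz":0.4,"ax":-0.9,"ay":-5.7,"az":3.8,"jaw":0},{"tx":0,"ty":-0.4,"tz":0.4,"ax":-0.7,"ay":-5.5,"az":4.1,"jaw":0},{"tx":0,"ty":-0.4,"tz":0.4,"ax":-0.5,"ay":-5.4,"az":4.3,"jaw":0},{"tx":0,"ty":-0.4,"tz":0.4,"ax":-0.3,"ay":-5.2,"az":4.6,"jaw":0},{"tx":0,"ty":-0.4,"tz":0.4,"ax":0,"ay":-5,"az":4.8,"jaw":0},{"tx":0,"ty":-0.4,"tz":0.4,"ax":0.2,"ay":-4.9,"az":5,"jaw":0},{"tx":0,"ty":-0.4,"tz":0.4,"ax":0.4,"ay":-4.7,"az":5.1,"jaw":0},{"tx":0,"ty":-0.4,"tz":0.4,"ax":0.7,"ay":-4.5,"az":5.3,"jaw":0}]'
python3 flip.py 16 [560,20,240]
```

```text
t: 5.05
ee_pos: [489.1, 20.2, 294.7]
orientation: [-0.749, 2.171, 0.833]
ft_force: [0.0, 0.4, 0.0]
width: 0.4
end [0.06 0.2  2.38 3.34 0.4  1.44] 3.689792590445527e-22
model err [ 1.6 -0.5  2.4]
1 [-0.56  0.24  2.17  1.22  1.17  1.23] dq 0.13 [ 0.  -0.4  0.4] [ 2.7 -5.5  3.2]
2 [-0.57  0.26  2.23  1.35  1.15  1.17] dq 0.13 [ 0.  -0.4  0.4] [ 2.6 -5.2  3.7]
3 [-0.58  0.28  2.28  1.49  1.13  1.12] dq 0.14 [ 0.  -0.4  0.4] [ 2.6 -5.   4.2]
4 [-0.57  0.3   2.34  1.63  1.13  1.07] dq 0.14 [ 0.  -0.4  0.4] [ 2.6 -4.6  4.6]
5 [-0.55  0.33  2.38  1.78  1.12  1.03] dq 0.15 [ 0.  -0.4  0.4] [ 2.7 -4.3  5. ]
6 [-0.52  0.35  2.43  1.94  1.13  1.01] dq 0.16 [ 0.  -0.3  0.4] [ 2.7 -3.9  5.4]
7 [-0.47  0.37  2.46  2.1   1.13  1.01] dq 0.16 [ 0.  -0.3  0.5] [ 2.8 -3.6  5.7]
8 [-0.41  0.38  2.49  2.26  1.12  1.03] dq 0.16 [ 0.  -0.3  0.5] [ 2.9 -3.2  5.9]
9 [-0.34  0.38  2.51  2.42  1.1   1.07] dq 0.16 [ 0.  -0.3  0.5] [ 3.  -2.9  6.1]
10 [-0.26  0.37  2.52  2.58  1.06  1.13] dq 0.16 [ 0.  -0.3  0.5] [ 3.2 -2.5  6.3]
11 [-0.18  0.35  2.52  2.72  0.99  1.2 ] dq 0.15 [ 0.  -0.2  0.5] [ 3.3 -2.2  6.4]
12 [-0.11  0.32  2.51  2.86  0.9   1.27] dq 0.14 [ 0.  -0.2  0.5] [ 3.5 -1.9  6.5]
13 [-0.05  0.28  2.49  2.99  0.79  1.33] dq 0.13 [ 0.  -0.2  0.5] [ 3.7 -1.7  6.6]
14 [0.   0.25 2.46 3.11 0.66 1.39] dq 0.13 [ 0.  -0.2  0.5] [ 3.8 -1.4  6.6]
15 [0.04 0.22 2.42 3.22 0.53 1.42] dq 0.13 [ 0.  -0.1  0.5] [ 3.9 -1.3  6.7]
16 [0.06 0.2  2.38 3.34 0.4  1.44] dq 0.13 [ 0.  -0.1  0.6] [ 4.1 -1.1  6.7]
```

```bash
python3 -m inch '[{"tx":0,"ty":-0.4,"tz":0.4,"ax":2.7,"ay":-5.5,"az":3.2,"jaw":0},{"tx":0,"ty":-0.4,"tz":0.4,"ax":2.6,"ay":-5.2,"az":3.7,"jaw":0},{"tx":0,"ty":-0.4,"tz":0.4,"ax":2.6,"ay":-5,"az":4.2,"jaw":0},{"tx":0,"ty":-0.4,"tz":0.4,"ax":2.6,"ay":-4.6,"az":4.6,"jaw":0},{"tx":0,"ty":-0.4,"tz":0.4,"ax":2.7,"ay":-4.3,"az":5,"jaw":0},{"tx":0,"ty":-0.3,"tz":0.4,"ax":2.7,"ay":-3.9,"az":5.4,"jaw":0},{"tx":0,"ty":-0.3,"tz":0.5,"ax":2.8,"ay":-3.6,"az":5.7,"jaw":0},{"tx":0,"ty":-0.3,"tz":0.5,"ax":2.9,"ay":-3.2,"az":5.9,"jaw":0}]'
python3 flip.py 8 [560,20,240]
```

```text
t: 6.05
ee_pos: [524.9, 19.4, 267.7]
orientation: [0.404, 1.888, 0.835]
ft_force: [0.7, -0.1, -0.0]
width: 0.1
end [0.06 0.2  2.38 3.34 0.4  1.44] 3.689792590445527e-22
model err [ 4.6 -1.7  4.1]
1 [-0.32  0.34  2.5   2.43  1.03  1.07] dq 0.18 [ 0.1 -0.3  0.5] [ 4.7 -2.5  4.4]
2 [-0.23  0.32  2.51  2.62  0.95  1.1 ] dq 0.19 [ 0.1 -0.3  0.5] [ 4.3 -2.5  5.1]
3 [-0.14  0.29  2.51  2.8   0.88  1.13] dq 0.18 [ 0.1 -0.2  0.5] [ 3.9 -2.3  5.8]
4 [-0.06  0.27  2.49  2.96  0.79  1.16] dq 0.17 [ 0.1 -0.2  0.5] [ 3.6 -2.   6.4]
5 [0.   0.25 2.47 3.11 0.7  1.21] dq 0.15 [ 0.1 -0.2  0.5] [ 3.4 -1.5  7. ]
6 [0.04 0.23 2.44 3.23 0.61 1.26] dq 0.12 [ 0.1 -0.2  0.5] [ 3.2 -1.   7.5]
7 [0.06 0.21 2.41 3.31 0.51 1.33] dq 0.1 [ 0.1 -0.2  0.5] [ 3.2 -0.4  7.8]
8 [0.06 0.2  2.38 3.34 0.4  1.44] dq 0.11 [ 0.1 -0.1  0.5] [3.3 0.2 8.1]
```

```bash
python3 -m inch '[{"tx":0.1,"ty":-0.3,"tz":0.5,"ax":4.7,"ay":-2.5,"az":4.4,"jaw":0},{"tx":0.1,"ty":-0.3,"tz":0.5,"ax":4.3,"ay":-2.5,"az":5.1,"jaw":0},{"tx":0.1,"ty":-0.2,"tz":0.5,"ax":3.9,"ay":-2.3,"az":5.8,"jaw":0},{"tx":0.1,"ty":-0.2,"tz":0.5,"ax":3.6,"ay":-2,"az":6.4,"jaw":0},{"tx":0.1,"ty":-0.2,"tz":0.5,"ax":3.4,"ay":-1.5,"az":7,"jaw":0},{"tx":0.1,"ty":-0.2,"tz":0.5,"ax":3.2,"ay":-1,"az":7.5,"jaw":0},{"tx":0.1,"ty":-0.2,"tz":0.5,"ax":3.2,"ay":-0.4,"az":7.8,"jaw":0},{"tx":0.1,"ty":-0.1,"tz":0.5,"ax":3.3,"ay":0.2,"az":8.1,"jaw":0}]'
cat > rel.py <<'E'
from plan import *
import sys
o=get_obs();T=R.from_rotvec(o['orientation']);p=o['ee_pos'];goal=EDGE+28*ZT-20*SL
print('q',o['qpos'].round(2),'t',o['t'],'F',o['ft_force'].round(1),'F slope',(o['ft_force']@SL).round(1))
print('turn to TG (deg)',np.degrees((T.inv()*TG).as_rotvec()).round(1))
d=p-EDGE;print('tcp rel edge: in',(d@ZT).round(1),'slope',(d@SL).round(1),'left',(d@HY).round(1))
print('TG tool y=slope sign',(TG.apply([0,1,0])@SL).round(2))
for b in (80,0): print('to goal-%d in TG axes cm'%b,(TG.inv().apply(goal-b*ZT-p)/10).round(2))
E
python3 rel.py
```

```text
t: 7.05
ee_pos: [554.7, 24.0, 235.7]
orientation: [1.669, 1.612, 0.842]
ft_force: [0.7, -0.4, -1.0]
width: 0.5
q [0.07 0.2  2.38 3.34 0.4  1.44] t 7.05 F [ 0.7 -0.4 -1. ] F slope -0.4
turn to TG (deg) [-0.1 -0.3 -0.1]
tcp rel edge: in -93.5 slope 89.2 left 4.1
TG tool y=slope sign 1.0
to goal-80 in TG axes cm [ -0.41 -10.92   4.15]
to goal-0 in TG axes cm [ -0.41 -10.92  12.15]
```

```bash
python3 -m inch '[{"tx":0,"ty":-3,"tz":0.5,"ax":0,"ay":0,"az":0,"jaw":0},{"tx":0,"ty":-3,"tz":0.5,"ax":0,"ay":0,"az":0,"jaw":0},{"tx":0,"ty":-3,"tz":1,"ax":0,"ay":0,"az":0,"jaw":0},{"tx":0,"ty":-2,"tz":2,"ax":0,"ay":0,"az":0,"jaw":0},{"tx":0,"ty":0,"tz":0,"ax":0,"ay":0,"az":0,"jaw":0}]'
python3 - <<'E'
from h import *
im,d,c=grab('side'); cv2.imwrite('pics/s2.png',cv2.resize(im[100:300,180:420,::-1],(720,600)))
E
python3 rel.py
```

```text
t: 7.68
ee_pos: [524.1, 24.4, 120.3]
orientation: [1.666, 1.616, 0.837]
ft_force: [0.1, 0.3, 0.3]
width: 0.2
q [0.08 0.56 2.48 3.26 0.85 1.56] t 7.725 F [-0.4 -0.8  0.6] F slope 0.3
turn to TG (deg) [-0.1 -0.3  0.2]
tcp rel edge: in -53.0 slope -21.6 left 3.5
TG tool y=slope sign 1.0
to goal-80 in TG axes cm [-0.35  0.16  0.1 ]
to goal-0 in TG axes cm [-0.35  0.16  8.1 ]
```

View pics/s2.png

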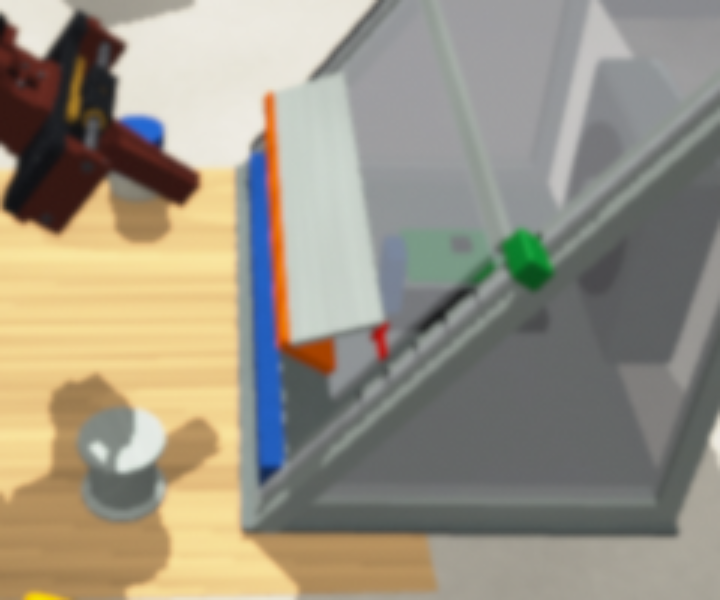

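The side crop shows the fingertip at (195,185) in front of the lip, with the lip's orange edge at (285,340), the red pointer at (380,340), the green marker at (527,260) and the spool well clear. Inserting now.

```bash
python3 -m inch '[{"tx":0,"ty":0,"tz":2,"ax":0,"ay":0,"az":0,"jaw":0},{"tx":0,"ty":0,"tz":2,"ax":0,"ay":0,"az":0,"jaw":0},{"tx":0,"ty":0,"tz":2,"ax":0,"ay":0,"az":0,"jaw":0},{"tx":0,"ty":0,"tz":2,"ax":0,"ay":0,"az":0,"jaw":0},{"tx":0,"ty":0,"tz":0,"ax":0,"ay":0,"az":0,"jaw":0}]'
python3 rel.py
python3 -m inch '[{"tx":0,"ty":0.4,"tz":0,"ax":0,"ay":0,"az":0,"jaw":0},{"tx":0,"ty":0.4,"tz":0,"ax":0,"ay":0,"az":0,"jaw":0},{"tx":0,"ty":0.4,"tz":0,"ax":0,"ay":0,"az":0,"jaw":0},{"tx":0,"ty":0.4,"tz":0,"ax":0,"ay":0,"az":0,"jaw":0},{"tx":0,"ty":0.4,"tz":0,"ax":0,"ay":0,"az":0,"jaw":0}]'
python3 rel.py
```

```text
t: 8.35
ee_pos: [591.4, 23.7, 76.3]
orientation: [1.663, 1.614, 0.843]
ft_force: [-0.4, 0.9, -0.5]
width: 0.5
q [0.06 0.7  2.33 3.23 0.85 1.56] t 8.35 F [-0.4  0.9 -0.5] F slope -0.7
turn to TG (deg) [ 0.1 -0.4  0.2]
tcp rel edge: in 27.9 slope -20.3 left 5.1
TG tool y=slope sign 1.0
to goal-80 in TG axes cm [-0.51  0.03 -7.99]
to goal-0 in TG axes cm [-0.51  0.03  0.01]
t: 8.98
ee_pos: [601.0, 23.5, 93.3]
orientation: [1.663, 1.615, 0.842]
ft_force: [-2.9, -0.4, -0.5]
width: 0.5
q [0.05 0.65 2.32 3.24 0.78 1.55] t 8.975 F [-2.9 -0.4 -0.5] F slope -2.1
turn to TG (deg) [ 0.  -0.4  0.2]
tcp rel edge: in 26.1 slope -0.9 left 5.3
TG tool y=slope sign 1.0
to goal-80 in TG axes cm [-0.53 -1.91 -7.81]
to goal-0 in TG axes cm [-0.53 -1.91  0.19]
```

```bash
python3 -m inch '[{"tx":0,"ty":0.5,"tz":0,"ax":0,"ay":0,"az":0,"jaw":0},{"tx":0,"ty":0.5,"tz":0,"ax":0,"ay":0,"az":0,"jaw":0},{"tx":0,"ty":0.5,"tz":0,"ax":0,"ay":0,"az":0,"jaw":0},{"tx":0,"ty":0.5,"tz":0,"ax":0,"ay":0,"az":0,"jaw":0},{"tx":0,"ty":0.5,"tz":0,"ax":0,"ay":0,"az":0,"jaw":0},{"tx":0,"ty":0.5,"tz":0,"ax":0,"ay":0,"az":0,"jaw":0},{"tx":0,"ty":0.5,"tz":0,"ax":0,"ay":0,"az":0,"jaw":0},{"tx":0,"ty":0.5,"tz":0,"ax":0,"ay":0,"az":0,"jaw":0},{"tx":0,"ty":0.5,"tz":0,"ax":0,"ay":0,"az":0,"jaw":0},{"tx":0,"ty":0.5,"tz":0,"ax":0,"ay":0,"az":0,"jaw":0},{"tx":0,"ty":0.5,"tz":0,"ax":0,"ay":0,"az":0,"jaw":0},{"tx":0,"ty":0.5,"tz":0,"ax":0,"ay":0,"az":0,"jaw":0}]'
python3 rel.py
python3 -m inch '[{"tx":0,"ty":0.5,"tz":0,"ax":0,"ay":0,"az":0,"jaw":0},{"tx":0,"ty":0.5,"tz":0,"ax":0,"ay":0,"az":0,"jaw":0},{"tx":0,"ty":0.4,"tz":0,"ax":0,"ay":0,"az":0,"jaw":0},{"tx":0,"ty":0.3,"tz":0,"ax":0,"ay":0,"az":0,"jaw":0},{"tx":0,"ty":0,"tz":0,"ax":0,"ay":0,"az":0,"jaw":0}]'
cat > chk.py <<'E'
from plan import *
import sys
out=[]
for n in ('side','top'):
    im,d,c=grab(n); h,s,v=cv2.split(cv2.cvtColor(im,cv2.COLOR_RGB2HSV))
    r=((h<5)|(h>174))&(s>130)&(v>80); g=(h>40)&(h<85)&(s>140)&(v>60)
    for k,m in (('red',r),('green',g)):
        m=m.copy()
        P=pts(d,c,m); 
        L=(P-EDGE)@np.c_[ZT,SL,HY]; w=(L[:,2]<-130)&(L[:,2]>-240)&(L[:,1]>-50)&(L[:,1]<200)
        L=L[w]
        print(n,k,len(L),'in/slope/left mean',L.mean(0).round(1),'5%',np.percentile(L,3,axis=0).round(1),'95%',np.percentile(L,97,axis=0).round(1))
    a=(slice(130,260),slice(250,410)) if n=='side' else (slice(70,170),slice(240,360))
    out.append(cv2.resize(im[a][:,:,::-1],(600,500 if n=='top' else 488),interpolation=cv2.INTER_CUBIC)); cv2.imwrite('pics/%s_%s.png'%(n,sys.argv[1]),out[-1])
E
python3 rel.py; python3 chk.py c1
```

```text
t: 10.48
ee_pos: [636.1, 22.4, 142.7]
orientation: [1.663, 1.614, 0.843]
ft_force: [-1.6, -2.2, -2.4]
width: 0.5
q [0.05 0.52 2.25 3.25 0.59 1.52] t 10.475 F [-1.6 -2.2 -2.4] F slope -2.9
turn to TG (deg) [ 0.1 -0.4  0.2]
tcp rel edge: in 26.5 slope 59.7 left 5.4
TG tool y=slope sign 1.0
to goal-80 in TG axes cm [-0.54 -7.97 -7.85]
to goal-0 in TG axes cm [-0.54 -7.97  0.15]
t: 11.1
ee_pos: [646.2, 22.3, 157.1]
orientation: [1.661, 1.614, 0.844]
ft_force: [-0.7, -1.8, -0.9]
width: 0.6
q [0.04 0.49 2.23 3.26 0.55 1.52] t 11.1 F [-0.7 -1.8 -0.9] F slope -1.1
turn to TG (deg) [ 0.2 -0.4  0.2]
tcp rel edge: in 26.5 slope 77.3 left 5.7
TG tool y=slope sign 1.0
to goal-80 in TG axes cm [-0.57 -9.73 -7.85]
to goal-0 in TG axes cm [-0.57 -9.73  0.15]
side red 43 in/slope/left mean [  36.   134.4 -157.8] 5% [  17.7   88.  -171.8] 95% [  38.5  142.5 -146.5]
side green 207 in/slope/left mean [  32.2  163.8 -203.3] 5% [  26.4  155.9 -212.4] 95% [  42.6  169.5 -186.7]
top red 40 in/slope/left mean [  39.7  140.6 -161.1] 5% [  36.6  133.9 -173.1] 95% [  52.2  146.6 -151. ]
top green 145 in/slope/left mean [  32.4  168.2 -197.1] 5% [  27.   159.8 -210.4] 95% [  43.1  172.5 -184. ]
```

```bash
python3 -m inch '[{"tx":0,"ty":0.4,"tz":0,"ax":0,"ay":0,"az":0,"jaw":0},{"tx":0,"ty":0.5,"tz":0,"ax":0,"ay":0,"az":0,"jaw":0},{"tx":0,"ty":0.5,"tz":0,"ax":0,"ay":0,"az":0,"jaw":0},{"tx":0,"ty":0.4,"tz":0,"ax":0,"ay":0,"az":0,"jaw":0},{"tx":0,"ty":0,"tz":0,"ax":0,"ay":0,"az":0,"jaw":0}]'
sed -i "s/^        print(n,k/        f=L[L[:,0]<np.percentile(L[:,0],10)+5]; print('  front face',len(f),np.median(f[:,1]).round(1),f[:,1].min().round(1),f[:,1].max().round(1))\n        print(n,k/" chk.py
python3 rel.py; python3 chk.py c2
```

```text
t: 11.82
ee_pos: [656.6, 21.8, 172.2]
orientation: [1.661, 1.613, 0.844]
ft_force: [0.5, -0.2, 0.2]
width: 0.5
q [0.04 0.46 2.21 3.26 0.49 1.5 ] t 11.825 F [ 0.5 -0.2  0.2] F slope 0.5
turn to TG (deg) [ 0.2 -0.4  0.2]
tcp rel edge: in 26.4 slope 95.6 left 5.6
TG tool y=slope sign 1.0
to goal-80 in TG axes cm [ -0.56 -11.56  -7.84]
to goal-0 in TG axes cm [ -0.56 -11.56   0.16]
  front face 31 156.0 106.6 160.3
side red 31 in/slope/left mean [  36.4  154.6 -155.7] 5% [  32.8  146.9 -166.2] 95% [  38.8  160.3 -147.3]
  front face 121 163.2 155.0 169.5
side green 210 in/slope/left mean [  32.2  163.8 -203.3] 5% [  26.6  156.1 -212.6] 95% [  42.8  169.3 -186.8]
  front face 35 159.6 152.9 164.7
top red 35 in/slope/left mean [  38.9  159.1 -160.6] 5% [  37.   154.7 -173.4] 95% [  40.5  164.  -150.5]
  front face 90 166.8 158.7 172.5
top green 143 in/slope/left mean [  32.3  168.2 -197. ] 5% [  26.1  160.5 -210. ] 95% [  43.3  172.5 -184. ]
```

View pics/side_c2.png

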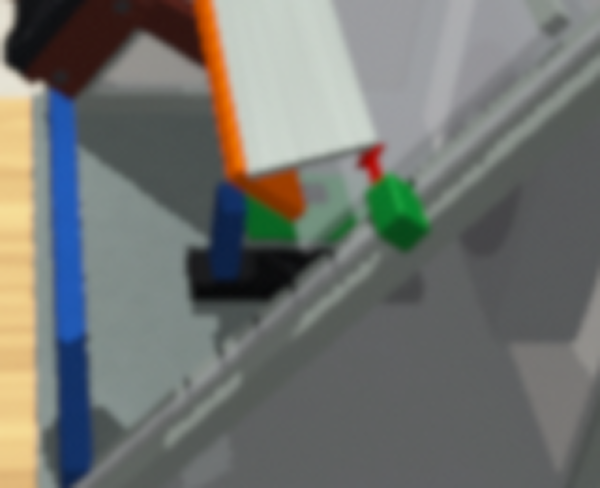

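View pics/top_c2.png

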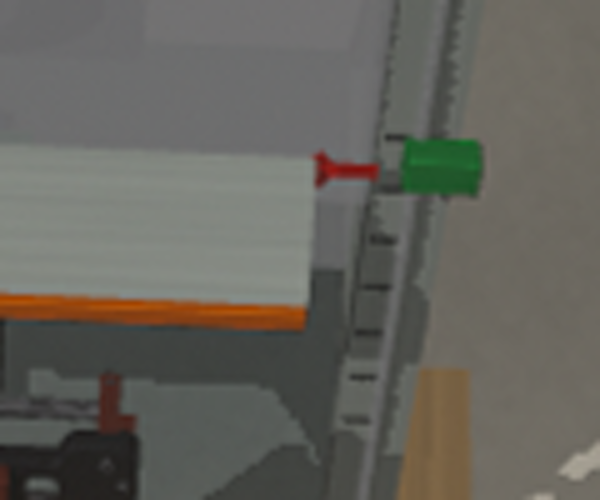

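Side crop: the pointer is at (370,160) and the marker at (397,212). Top crop: the pointer is at (350,170) and the marker at (443,167). Both cameras agree that about 7 mm remains.

```bash
python3 -m inch '[{"tx":0,"ty":0.3,"tz":0,"ax":0,"ay":0,"az":0,"jaw":0},{"tx":0,"ty":0.2,"tz":0,"ax":0,"ay":0,"az":0,"jaw":0},{"tx":0,"ty":0.2,"tz":0,"ax":0,"ay":0,"az":0,"jaw":0},{"tx":0,"ty":0,"tz":0,"ax":0,"ay":0,"az":0,"jaw":0},{"tx":0,"ty":0,"tz":0,"ax":0,"ay":0,"az":0,"jaw":0}]'
python3 rel.py; python3 chk.py c3
```

```text
t: 12.55
ee_pos: [660.0, 21.7, 177.0]
orientation: [1.663, 1.614, 0.843]
ft_force: [-0.6, -0.2, -1.0]
width: 0.2
q [0.04 0.45 2.2  3.27 0.47 1.5 ] t 12.55 F [-0.6 -0.2 -1. ] F slope -1.2
turn to TG (deg) [ 0.1 -0.4  0.2]
tcp rel edge: in 26.4 slope 101.5 left 5.6
TG tool y=slope sign 1.0
to goal-80 in TG axes cm [ -0.56 -12.15  -7.84]
to goal-0 in TG axes cm [ -0.56 -12.15   0.16]
  front face 32 162.6 157.8 167.8
side red 32 in/slope/left mean [  37.4  162.5 -156.7] 5% [  36.4  158.8 -166.6] 95% [  38.7  166.5 -148.9]
  front face 120 163.1 154.7 169.9
side green 206 in/slope/left mean [  32.   163.9 -203.5] 5% [  26.7  155.8 -212.7] 95% [  42.1  169.4 -187.9]
  front face 38 165.4 159.9 172.0
top red 40 in/slope/left mean [  39.2  165.  -161. ] 5% [  36.4  159.3 -172.6] 95% [  49.6  170.3 -150.7]
  front face 93 167.3 158.5 173.2
top green 144 in/slope/left mean [  32.2  168.3 -197. ] 5% [  26.8  159.8 -210.2] 95% [  44.   172.5 -184. ]
```

Level within about 1–2 mm in both views. Backing off: down clear of the lip, then straight out.

```bash
python3 -m inch '[{"tx":0,"ty":-0.6,"tz":0,"ax":0,"ay":0,"az":0,"jaw":0},{"tx":0,"ty":-0.9,"tz":0,"ax":0,"ay":0,"az":0,"jaw":0},{"tx":0,"ty":0,"tz":-1.5,"ax":0,"ay":0,"az":0,"jaw":0},{"tx":0,"ty":0,"tz":-1.8,"ax":0,"ay":0,"az":0,"jaw":0},{"tx":0,"ty":0,"tz":-1.8,"ax":0,"ay":0,"az":0,"jaw":0},{"tx":0,"ty":0,"tz":-1.8,"ax":0,"ay":0,"az":0,"jaw":0},{"tx":0,"ty":0,"tz":-1.5,"ax":0,"ay":0,"az":0,"jaw":0},{"tx":0,"ty":0,"tz":0,"ax":0,"ay":0,"az":0,"jaw":0},{"tx":0,"ty":0,"tz":0,"ax":0,"ay":0,"az":0,"jaw":0}]'
python3 rel.py; python3 chk.py c4
```

```text
t: 13.78
ee_pos: [582.8, 24.0, 212.9]
orientation: [1.662, 1.614, 0.843]
ft_force: [0.1, 0.6, -0.1]
width: 0.5
q [0.06 0.29 2.34 3.3  0.46 1.48] t 13.775 F [ 0.1  0.6 -0.1] F slope -0.0
turn to TG (deg) [ 0.1 -0.4  0.2]
tcp rel edge: in -57.4 slope 86.7 left 5.1
TG tool y=slope sign 1.0
to goal-80 in TG axes cm [ -0.51 -10.67   0.54]
to goal-0 in TG axes cm [ -0.51 -10.67   8.54]
  front face 33 162.3 158.3 166.8
side red 33 in/slope/left mean [  37.7  162.4 -156.5] 5% [  36.5  158.3 -167.1] 95% [  39.   166.5 -148.7]
  front face 119 163.1 154.5 170.1
side green 206 in/slope/left mean [  32.1  163.9 -203.5] 5% [  26.4  155.4 -212.7] 95% [  42.7  169.5 -188.2]
  front face 38 165.5 159.7 172.5
top red 40 in/slope/left mean [  39.3  165.1 -161.3] 5% [  36.9  160.1 -173.1] 95% [  45.7  170.5 -150.8]
  front face 91 166.8 158.2 172.4
top green 143 in/slope/left mean [  32.3  168.1 -196.9] 5% [  26.7  159.3 -210.4] 95% [  42.5  172.5 -184. ]
```

View pics/top_c4.png

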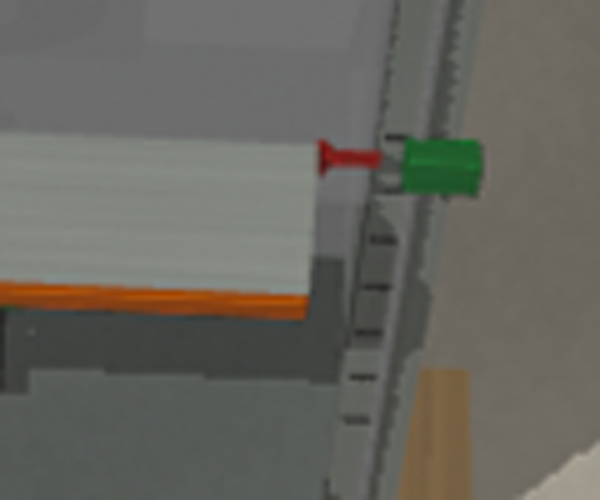

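View pics/side_c4.png

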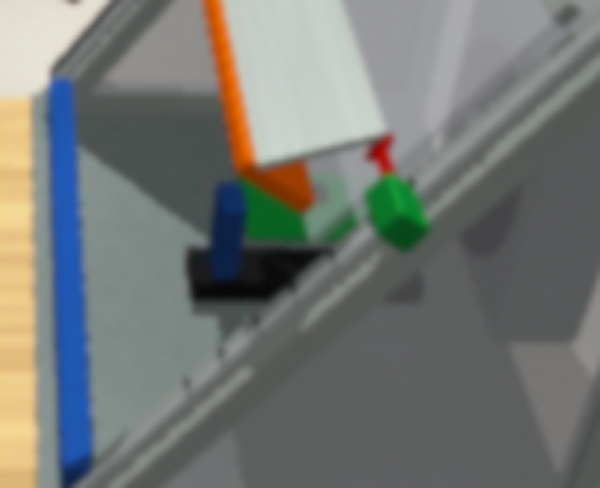

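The window stayed put: the pointer is about 1 mm below the marker's middle in both views, the marker hasn't moved and the arm is clear. Handing in.

```bash
python3 -c "
from h import *
im,d,c=grab('top')
for t in ['spool_mid','jar_mid','screwdriver']:
    r=masks_of('top',t)[:1]
    if r: print(t,r[0]['location'],np.median(pts(d,c,r[0]['pixels']),0).round())
ctrl.close_job()"
```

```text
spool_mid [303.3, 220.9] [ 475. -146.   50.]
jar_mid [148.6, 217.9] [479. 194.  59.]
screwdriver [350.4, 229.2] [ 464. -262.   22.]
the job is handed in; nothing more can be done
```

The window is up with its red pointer level with the green marker, and the job is handed in. It gave no verdict. I pushed the lip from beneath with closed fingers, backed the fingers down and out, and the arm ended about 57 mm in front of the lip.

- **Pointer and marker:** after backing off, the pointer reads about 1 mm below the marker's middle in both cameras (side 162.3 against 163.1, top 165.5 against 166.8), within the 8 mm allowed. Absolute readings differ between the cameras by about 3–4 mm, but they agree on the offset. The window did not sink when released.
- **Forces:** the wrist readings I took, between moves, were about 4 N at most while pushing and near zero once clear.
- **Things on the bench:** the spool and jar read within 1 mm of their first positions, and the marker did not shift measurably. The screwdriver read about 9 mm off. The arm never went near it, so I put this down to the network's mask varying, but I did not confirm it.
- **Time:** about 14 s of the 38 s allowed.
- **Refused moves:** my first two moves were refused because rows need every field. Nothing moved then.

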